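# Make up two cameo-carving kits

### The arm

A 6-joint arm with a two-finger parallel gripper is mounted at the origin on the work surface. World frame = base frame: x ahead of the robot, y to its left, z up, the work surface at z = 0. Lengths are in m, angles in rad, forces in N, time in s.
With the tool pointing down it reaches from about 0.35 to 0.975 m from the base axis. Payload 7.1 kg.
Tool frame: the origin (TCP) lies on the centre line of the jaws, within the pads' length; the fingertips stand 17 mm ahead of it and the grasp point (between the pads) lies 2 mm behind it; z points along the fingers, y is the line along which they close (so a half turn about z gives the same grasp; the last joint's range is limited). The gripper opens to 88 mm and grips with 3 to 60 N. Pads are 20 mm wide; open, the fingers measure 115 mm over their backs; the gripper's body (75 mm by 178 mm) begins 61 mm behind the grasp point.
Start: joints at [-1.289, 0.423, 1.63, -0, 1.089, -0.019], TCP at [0.185, -0.597, 0.24] pointing down, gripper open.
Joint ranges: [-3, 3], [-0.9, 2.11], [0.09, 2.58], [-1.31, 4.45], [0.11, 2.69], [-2.54, 2.54]. Speed limits (rad/s): [2.39, 2.39, 3.01, 3.14, 3.14, 3.14].

### API

Orientations are given as a unit quaternion [x, y, z, w].
In Python, from plant import manip gives the robot as it stands.
- The arm moves only by the shell command python3 -m handwheel 'ROWS' [OPENING]. ROWS is a JSON object whose one key "steps" holds a list of rows, each a list of 4 numbers: the shift along the tool's x, y, z in mm, then the turn about the tool's z in rad. In form: {"steps": [[dx, dy, dz, turn], ...]}. A call has exactly 8 rows; each row is the pose to reach, as a shift and turn from the pose commanded when the call began, along the tool's axes at that moment; what a row does not reach only later rows make up. A row lasts 1/10 s, in which the tool goes at most 50 mm and 8.59 degrees, less where a joint would pass 70% of its speed; a pose out of reach is approached as far as the arm can. A call with a gripper value outside its range is refused whole. OPENING is the closure, from -1 (fully open) to 1 (shut), set as the call begins (- or left out, the last holds). The fingers move at their own pace and stop on an object; the grip force is fixed at half the most. Time passes only in rows, so rows that repeat a pose let the fingers close, or fill a call up. It gives the time, the measured TCP pose, the force, the opening and the grip force at its end, in the units of the state.
- manip.state(): the state, without advancing time (a new reading comes with each control period).
- manip.read_camera(name): name is "scene" or "top" or "wrist"; returns the picture (384x512x3 uint8, red, green, blue); there is no depth.
- manip.camera_info(name): a dict with "vertical_fov" (degrees; the focal length in pixels is half the picture's height over the tangent of half this angle, whatever the lens; pixels are square), "cx", "cy" (the principal point, pixels), "origin" and "rotation" of the camera in the world; the wrist camera has in their place "mount" (4x4, takes a point from camera to tool coordinates, whose origin is the TCP and whose axes are the flange's). Camera axes: x right, y up, looking along -z (the intrinsics and any distortion apply to the point x, -y, -z); pixel columns grow to the right and rows downward; lengths in m; the calibration is good to about 2 mm. A picture is of the moment at which its call begins: read the wrist's pose just before it. camera_info takes no time and is no camera call.
- manip.sign_off(): hands the job in; it is judged then, once.
Trained networks look in the newest picture that a camera, given by its name, has taken for a name from the list of things; names that differ only in an ending like _2 or _b are one class to them, and where a whole thing is asked for, a point or a joint stands for the part that bears it (a point fixed in the world has none). Each returns a list of dicts, best first, with "score" (0 to 1); they miss things now and then, are a little off and sometimes report something else, mostly with a low value. They report only what shows in the picture. A call takes as long as a camera call. They do not tell look-alikes from the thing itself.
- manip.masks_of(query, camera): "pixels" (384x512 bool, what is visible of it) and "bbox" ([left, top, width, height] as shares, 0 to 1, of the picture: columns of its width, rows of its height, round what is visible of it).
- manip.mark_of(query, camera): "at" ([column, row] as shares, 0 to 1, of the picture: columns of its width, rows of its height: a listed point, or the origin of a listed thing).
The state is a dict: "time_s": time; "qpos": joint angles; "qd": joint speeds; "tau": joint torques, N m; "position": TCP position; "eef_rot": TCP orientation; "force": force on the tool from outside, world axes, zero at the start; "ft_torque": the same for the moment, N m; "grip_width": finger opening in m; "grip_force": force on a finger pad.
Only numpy, scipy, OpenCV 4.12 (cv2) and the standard library are available. Lean on these libraries where they do the work, as an engineer would, in place of code of your own. Each camera call takes 0.05 s, during which the arm holds its last target. There are 200 camera calls.

### The job

Make up two cameo-carving kits. In the yellow tray, lay the pale mushroom-handled graver lengthwise in the long compartment and stand the white shell blank on the green pad; in the blue tray, lay the red-handled graver lengthwise in the long compartment, stand the orange coral blank on the green pad and the loupe in the bare pocket. Gravers lie on their flat side (blade either way), blanks and loupe stand upright and are set down rather than dropped, each wholly inside its compartment; leave the black spare graver, the wax tin and the whetstone where they are.

Things in the scene. Friction and masses are not known exactly. Their poses are not given: they have to be found in the camera images.
- yellow_tray: Shallow yellow tray with white lips, fixed, 160 (x) x 131 (y) mm; floor 6 mm, lips 12 mm above the bench, walls 5 mm. Origin: centre of underside. Long compartment 150 x 58 mm inside, centre (0, -31.5) mm in its x, y; two pockets 72.5 x 58 mm inside: one with a green pad, centre (+38.75, +31.5), one bare, centre (-38.75, +31.5). For the first kit; its bare pocket stays empty.
- blue_tray: Shallow blue tray with white lips, fixed, 160 (x) x 131 (y) mm; floor 6 mm, lips 12 mm above the bench, walls 5 mm. Origin: centre of underside. Long compartment 150 x 58 mm inside, centre (0, -31.5) mm in its x, y; two pockets 72.5 x 58 mm inside: one with a green pad, centre (+38.75, +31.5), one bare, centre (-38.75, +31.5). For the second kit; all three compartments are used.
- mushroom_graver: Graver, loose, lying flat along its x: pale wooden handle with a flat underside and a mushroom-shaped head 30 mm across at the back (x -45 to -22 mm); 20 mm wide at x -22 to +18 mm, axis 15 mm high; then brass ferrule and 5 mm steel blade to x +60 mm. Origin: on the underside below the middle of the handle's straight part. About 60 g. Belongs to the yellow tray.
- red_graver: Graver, loose, lying flat along its x: straight red block handle 24 mm high, from x -45 mm, no head; 20 mm wide at x -22 to +18 mm, axis 15 mm high; then brass ferrule and 5 mm steel blade to x +60 mm. Origin: on the underside below the middle of the handle's straight part. About 60 g. Belongs to the blue tray.
- shell_blank: Upright brown wooden holder, loose, with a domed white shell blank glued on top (29 mm across). Foot 34 mm across up to 10 mm up, stem 26 mm across from 14 to 40 mm up, collar 32 mm across at 42 to 45 mm, top of the dome at 53.5 mm. Origin: centre of the underside; z up along its axis. About 70 g. Belongs to the yellow tray.
- coral_blank: Upright brown wooden holder, loose, with a domed orange coral blank glued on top (29 mm across). Foot 34 mm across up to 10 mm up, stem 26 mm across from 14 to 40 mm up, collar 32 mm across at 42 to 45 mm, top of the dome at 53.5 mm. Origin: centre of the underside; z up along its axis. About 70 g. Belongs to the blue tray.
- loupe: Black eye loupe, loose, standing upright with a thin steel band and a glass disc on top: 34 mm high, rim at the foot 38 mm across up to 6 mm up, body 32 mm across from 8 mm up. Origin: centre of the underside; z up. About 40 g. Belongs to the blue tray.
- spare_graver: Graver, loose, lying flat along its x: black handle with a flat underside and a mushroom-shaped head 30 mm across at the back (x -45 to -22 mm); 20 mm wide at x -22 to +18 mm, axis 15 mm high; then brass ferrule and 5 mm steel blade to x +60 mm. Origin: on the underside below the middle of the handle's straight part. About 60 g. Bystander: leave it where it lies.
- wax_tin: Bystander: round copper tin with a brass lid, 60 mm across, 40 mm high, loose. Origin: centre of the underside.
- whetstone: Bystander: terracotta-coloured whetstone on a dark wooden base, 50 (x) x 150 (y) x 24 mm, loose. Origin: centre of the underside.
Mind the look-alikes: they are no part of the job. Leave any turquoise look-alike of the shell_blank alone.

How it is judged:
At the end, for the whole second after the job is handed in: Each item at rest in its own compartment, on the floor (3 mm), upright or flat side down (0.15 rad); gravers within 34 mm along, 18 mm across of its centre and 0.4 rad of its length; blanks and loupe within 22 mm along, 14 mm across of the pocket centre; bystanders moved under 20 mm (x of mushroom_graver in the frame of yellow_tray between -0.034 and 0.034 m and y of mushroom_graver in the frame of yellow_tray between -0.0495 and -0.0135 m and z of mushroom_graver in the frame of yellow_tray between 0.003 and 0.009 m and linear speed of each of mushroom_graver, red_graver, shell_blank, coral_blank, loupe below 0.02 m/s and angle between each of mushroom_graver, red_graver, shell_blank, coral_blank, loupe's own z axis and vertical below 0.15 rad and angle between the x axis of mushroom_graver and the x axis of yellow_tray, either way round below 0.4 rad and x of red_graver in the frame of blue_tray between -0.034 and 0.034 m and y of red_graver in the frame of blue_tray between -0.0495 and -0.0135 m and z of red_graver in the frame of blue_tray between 0.003 and 0.009 m and angle between the x axis of red_graver and the x axis of blue_tray, either way round below 0.4 rad and x of shell_blank in the frame of yellow_tray between 0.01675 and 0.06075 m and y of shell_blank in the frame of yellow_tray between 0.0175 and 0.0455 m and z of shell_blank in the frame of yellow_tray between 0.003 and 0.009 m and x of coral_blank in the frame of blue_tray between 0.01675 and 0.06075 m and y of coral_blank in the frame of blue_tray between 0.0175 and 0.0455 m and z of coral_blank in the frame of blue_tray between 0.003 and 0.009 m and x of loupe in the frame of blue_tray between -0.06075 and -0.01675 m and y of loupe in the frame of blue_tray between 0.0175 and 0.0455 m and z of loupe in the frame of blue_tray between 0.003 and 0.009 m and distance of each of spare_graver, wax_tin, whetstone from where it was at the start of the episode below 0.02 m); the robot touches nothing.
It fails at once if a blank or the loupe is dropped (falls free from more than about 18 mm) ((contact force between shell_blank and the fingers below 0.05 N and linear speed of shell_blank above 0.6 m/s) or (contact force between coral_blank and the fingers below 0.05 N and linear speed of coral_blank above 0.6 m/s) or (contact force between loupe and the fingers below 0.05 N and linear speed of loupe above 0.6 m/s)).
It fails at once if the spare graver, wax tin or whetstone is shifted more than 20 mm (distance of any of spare_graver, wax_tin, whetstone from where it was at the start of the episode above 0.02 m).
It also fails if it takes over 115 s, if anything falls off the work surface, if the arm or the gripper's body presses on something with over 40 N, if the wrist force passes 120 N, or if a joint passes its speed limit or range.

## Working session

There is one attempt and no reset: what is moved stays moved. The work goes in short steps, Python scripts to look and compute and a shell command to move; the robot and the scene stay as the last step left them, time stands still between calls to the robot, and variables do not carry over. Pictures are saved under pics/ and viewed, at most 14 in all, crops included, and the job is handed in when it is done.

```bash
ls; mkdir -p pics; python3 - <<'E'
from plant import manip
import cv2, numpy as np
s=manip.state(); print(s)
for n in ["top","scene","wrist"]:
    print(n,manip.camera_info(n))
for n in ["top","scene"]:
    cv2.imwrite(f"pics/{n}0.png",manip.read_camera(n)[:,:,::-1])
a=cv2.imread("pics/top0.png");cv2.imwrite("pics/top0b.png",cv2.resize(a,(800,600),interpolation=cv2.INTER_CUBIC))
E
```

```text
pics
{'time_s': 0.0, 'qpos': array([-1.28898768e+00,  4.23800518e-01,  1.63067617e+00,  8.17003316e-06,
        1.08858713e+00, -1.90333095e-02]), 'qd': array([-5.54144370e-04,  1.60476739e-03,  6.85669671e-04,  7.93649507e-04,
        4.94462356e-04,  1.94047784e-08]), 'tau': array([-9.14114139e-05, -5.44631588e+01, -2.73662406e+01,  6.44624582e-02,
        2.27647321e-02, -1.56704932e-04]), 'position': array([ 0.18506525, -0.5964293 ,  0.23893228]), 'eef_rot': array([ 9.88708097e-01,  1.49852452e-01, -9.27815041e-05, -7.29712707e-04]), 'force': array([ 0.60600616, -0.00489978,  0.45636337]), 'ft_torque': array([-0.02846979,  0.03940729,  0.03806205]), 'grip_force': 0.0, 'grip_width': 0.08765504389768124}
top {'vertical_fov': 54.581249820598586, 'cx': 256.95661714714, 'cy': 187.26141162272378, 'origin': array([0.44507669, 0.00212265, 1.03703302]), 'rotation': array([ 0.05752232, -0.06894971, -0.69983072,  0.70864243])}
scene {'vertical_fov': 53.17958155444514, 'cx': 256.48031508949754, 'cy': 187.49772835981685, 'origin': array([1.1339455 , 0.05397208, 0.68565457]), 'rotation': array([0.22571033, 0.25208378, 0.7111251 , 0.61628703])}
wrist {'vertical_fov': 69.36406669918895, 'cx': 250.64246813066393, 'cy': 194.48400960743234, 'mount': array([[-1.32443760e-03,  9.57857220e-01,  2.87241697e-01,
         7.81402801e-02],
       [ 9.99999056e-01,  1.16322747e-03,  7.31894169e-04,
        -5.79904370e-04],
       [ 3.66922682e-04,  2.87242395e-01, -9.57857856e-01,
        -1.45810195e-01],
       [ 0.00000000e+00,  0.00000000e+00,  0.00000000e+00,
         1.00000000e+00]])}
```

View pics/top0b.png

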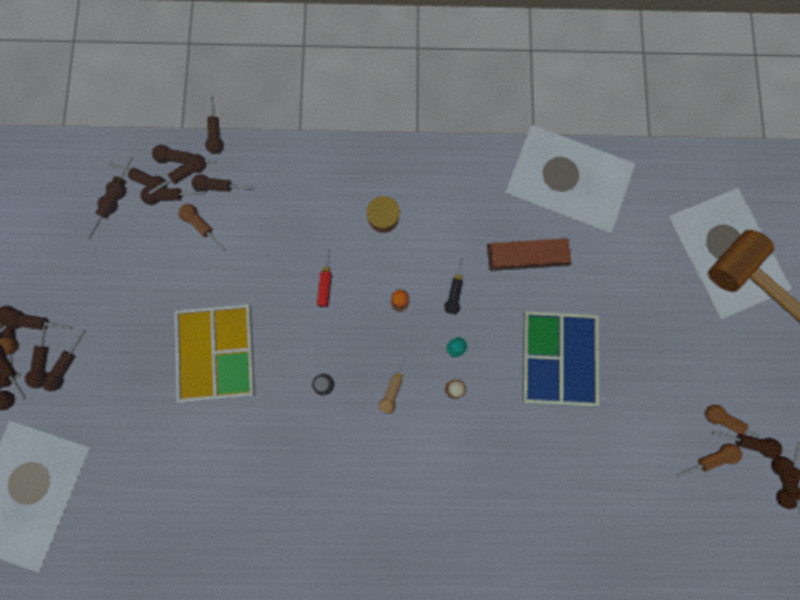

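View pics/scene0.png

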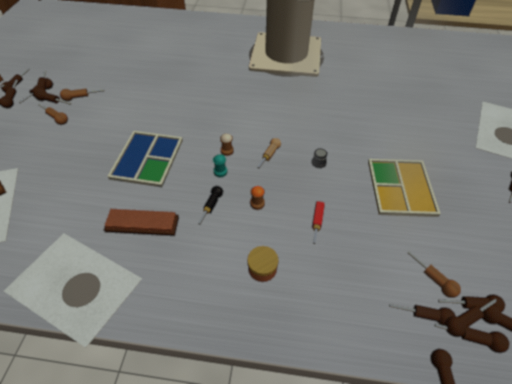

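The top view shows the yellow tray at (213,353) with its long compartment at left, and the blue tray at (562,358) with its pad at upper left. The red graver is at (324,288), the pale graver at (392,392), the black spare at (455,293), coral at (400,299), the loupe at (322,384), the wax tin at (383,213) and the whetstone at (529,254).

Look-alikes:
- **Shell:** white dome (456,388) or turquoise dome (457,347). I choose the white one.
- **Pale graver:** the loose one at (392,392), not the brown ones in the heaps at (195,218), (720,415) and (720,458), which lie outside the work group.
- **Coral:** only (400,299).

```bash
cat > h.py <<'E'
from plant import manip
import cv2, numpy as np
from scipy.spatial.transform import Rotation as R
W,H=512,384
def cam(n,s=None):
    i=manip.camera_info(n); f=H/2/np.tan(np.radians(i["vertical_fov"])/2)
    if n=="wrist":
        s=s or manip.state(); T=np.eye(4);T[:3,:3]=R.from_quat(s["eef_rot"]).as_matrix();T[:3,3]=s["position"]
        M=T@i["mount"]; return f,i["cx"],i["cy"],M[:3,3],M[:3,:3]
    return f,i["cx"],i["cy"],i["origin"],R.from_quat(i["rotation"]).as_matrix()
def ray(c,p):
    f,cx,cy,o,Q=c; d=Q@np.array([(p[0]-cx)/f,-(p[1]-cy)/f,-1]); return o,d
def onz(c,p,z):
    o,d=ray(c,p); return o+d*(z-o[2])/d[2]
def proj(c,P):
    f,cx,cy,o,Q=c; v=Q.T@(np.asarray(P)-o); return np.array([cx+f*v[0]/-v[2],cy-f*v[1]/-v[2]])
def tri(c1,p1,c2,p2):
    o1,d1=ray(c1,p1);o2,d2=ray(c2,p2)
    t=np.linalg.lstsq(np.c_[d1,-d2],o2-o1,rcond=None)[0]; a=o1+t[0]*d1;b=o2+t[1]*d2
    return (a+b)/2,np.linalg.norm(a-b)
NAMES=["yellow_tray","blue_tray","mushroom_graver","red_graver","shell_blank","coral_blank","loupe","spare_graver","wax_tin","whetstone"]
E
python3 - <<'E'
from h import *
ct,cs=cam("top"),cam("scene")
for n in NAMES:
    print(n)
    for cn,c in (("top",ct),("scene",cs)):
        for m in manip.mark_of(n,cn)[:3]:
            p=np.array(m["at"])*[W,H]; z=0
            print("  ",cn,round(m["score"],2),p.round(1),onz(c,p,0).round(4)[:2])
E
```

```text
yellow_tray
   top 0.73 [138.5 226.9] [0.517  0.3125]
   scene 0.57 [403.2 189. ] [0.5266 0.3203]
blue_tray
   top 0.56 [359.8 224.3] [ 0.5318 -0.3023]
   scene 0.86 [147.5 157.3] [ 0.5159 -0.2971]
   scene 0.61 [263.6 270.2] [0.7792 0.0256]
mushroom_graver
   top 0.56 [251.7 249.7] [ 0.4583 -0.0011]
   scene 0.56 [149.  159.6] [ 0.5229 -0.291 ]
   scene 0.48 [267.3 155.8] [ 0.4668 -0.005 ]
   scene 0.26 [206.2 204.7] [ 0.638  -0.1216]
red_graver
   top 0.51 [206.1 180.8] [0.6496 0.1308]
   scene 0.89 [313.9 222.8] [0.6518 0.1189]
   scene 0.69 [149.1 153.8] [ 0.5037 -0.297 ]
shell_blank
   top 0.63 [292.1 224.6] [ 0.5286 -0.1127]
   top 0.62 [292.2 250.9] [ 0.4563 -0.1126]
   scene 0.73 [218.8 172.2] [ 0.5383 -0.1133]
   scene 0.59 [227.3 149.6] [ 0.4603 -0.1075]
coral_blank
   top 0.52 [257.9 188.7] [ 0.6288 -0.0164]
   scene 0.88 [257.  203.3] [ 0.6175 -0.0099]
loupe
   top 0.69 [207.5 247.6] [0.4627 0.1202]
   scene 0.81 [318.8 165. ] [0.4792 0.1233]
   scene 0.54 [148.2 157.7] [ 0.517  -0.2949]
   scene 0.35 [401.8 188.1] [0.5242 0.3174]
spare_graver
   top 0.54 [290.5 187.7] [ 0.633  -0.1088]
   scene 0.82 [210.7 204.1] [ 0.6348 -0.112 ]
wax_tin
   top 0.78 [240.6 138.1] [0.7772 0.0354]
   top 0.71 [337.8 164.5] [ 0.7027 -0.2454]
   scene 0.7 [264.5 270.2] [0.7789 0.0274]
whetstone
   top 0.73 [335.5 163.7] [ 0.705  -0.2388]
   scene 0.91 [143.3 225. ] [ 0.7106 -0.2424]
```

```bash
cat >> h.py <<'E'
def go(x,y,z,yaw,s=None):
    "shift in tool axes (mm) and turn (rad) from the measured pose to TCP x,y,z with tool x along yaw"
    s=s or manip.state(); Q=R.from_quat(s["eef_rot"]).as_matrix()
    y0=np.arctan2(Q[1,0],Q[0,0]); v=Q.T@(np.array([x,y,z])-s["position"])*1000
    t=-(yaw-y0); t=(t+np.pi/2)%np.pi-np.pi/2
    print("shift",v.round(1),"turn",round(t,3),"| at",s["position"].round(4),"yaw",round(y0,3),"q6",s["qpos"][5].round(2),"t",round(s["time_s"],2))
E
python3 -c "
from h import *
go(.6,0,.32,0)"
```

```text
shift [ 573.  -447.2  -80.3] turn 0.301 | at [ 0.1852 -0.5969  0.2397] yaw 0.301 q6 -0.02 t 1.1
```

```bash
python3 -m handwheel '{"steps": [[35,-28,-10,0.04],[70,-56,-20,0.08],[105,-84,-30,0.12],[140,-110,-40,0.16],[175,-138,-50,0.2],[210,-165,-60,0.24],[245,-192,-70,0.28],[280,-219,-80,0.3]]}' -0.27
python3 -c "
from h import *
go(.6,0,.32,0)"
```

```text
time_s: 1.9
position: [0.3885, -0.3032, 0.3203]
eef_rot: [1.0, -0.0, 0.0, 0.0]
force: [0.7, -0.7, -0.6]
grip_width: 0.0558
grip_force: 0.0
shift [ 2.113e+02 -3.034e+02  3.000e-01] turn -0.001 | at [ 0.3885 -0.3032  0.3203] yaw -0.001 q6 0.88 t 1.9
```

```bash
python3 -m handwheel '{"steps": [[27,-39,0,0],[54,-78,0,0],[81,-117,0,0],[108,-155,0,0],[135,-194,0,0],[162,-233,0,0],[190,-272,0,0],[211,-303,0,0]]}'
python3 -m handwheel '{"steps": [[0,0,0,0],[0,0,0,0],[0,0,0,0],[0,0,0,0],[0,0,0,0],[0,0,0,0],[0,0,0,0],[0,0,0,0]]}'
python3 - <<'E'
from h import *
s=manip.state(); go(.6,0,.32,0,s); im=manip.read_camera("wrist"); np.savez("w1.npz",im=im,p=s["position"],q=s["eef_rot"])
cv2.imwrite("pics/w1.png",cv2.resize(im[:,:,::-1],(800,600),interpolation=cv2.INTER_CUBIC))
c=cam("wrist",s)
for n in NAMES:
    print(n,[(round(m["score"],2),(np.array(m["at"])*[W,H]).round(1),onz(c,np.array(m["at"])*[W,H],0).round(4)[:2]) for m in manip.mark_of(n,"wrist")[:2]])
E
```

```text
time_s: 2.7
position: [0.5998, 0.0008, 0.3198]
eef_rot: [1.0, 0.001, 0.0, -0.0]
force: [-1.0, 0.5, -0.8]
grip_width: 0.0558
grip_force: 0.0
time_s: 3.5
position: [0.5984, -0.0019, 0.3198]
eef_rot: [1.0, 0.0, 0.0, -0.0]
force: [0.1, 0.8, -0.2]
grip_width: 0.0559
grip_force: 0.0
shift [ 1.6 -1.9 -0.2] turn 0.0 | at [ 0.5984 -0.0019  0.3198] yaw 0.0 q6 1.55 t 3.5
yellow_tray [(0.6, array([ 70.2, 200.4]), array([0.5262, 0.3168]))]
blue_tray [(0.84, array([419.1, 205.7]), array([ 0.5158, -0.3   ]))]
mushroom_graver [(0.56, array([254. , 235.2]), array([ 0.4589, -0.0074]))]
red_graver [(0.63, array([175.6, 126.4]), array([0.6529, 0.121 ]))]
shell_blank [(0.75, array([313.1, 195.1]), array([ 0.5356, -0.1108])), (0.49, array([308.3, 236.3]), array([ 0.4566, -0.107 ]))]
coral_blank [(0.83, array([256.3, 149.4]), array([ 0.6154, -0.0108])), (0.47, array([405.8,  90.9]), array([ 0.707 , -0.2459]))]
loupe [(0.71, array([183.4, 228.3]), array([0.4728, 0.121 ])), (0.54, array([ 68., 199.]), array([0.5288, 0.3202]))]
spare_graver [(0.67, array([315.4, 135.7]), array([ 0.6378, -0.108 ]))]
wax_tin [(0.96, array([236.3,  43.6]), array([0.7741, 0.0201]))]
whetstone [(0.74, array([406.7,  95.1]), array([ 0.7007, -0.2483])), (0.54, array([ 70.6, 202.1]), array([0.5231, 0.3167]))]
```

View pics/w1.png

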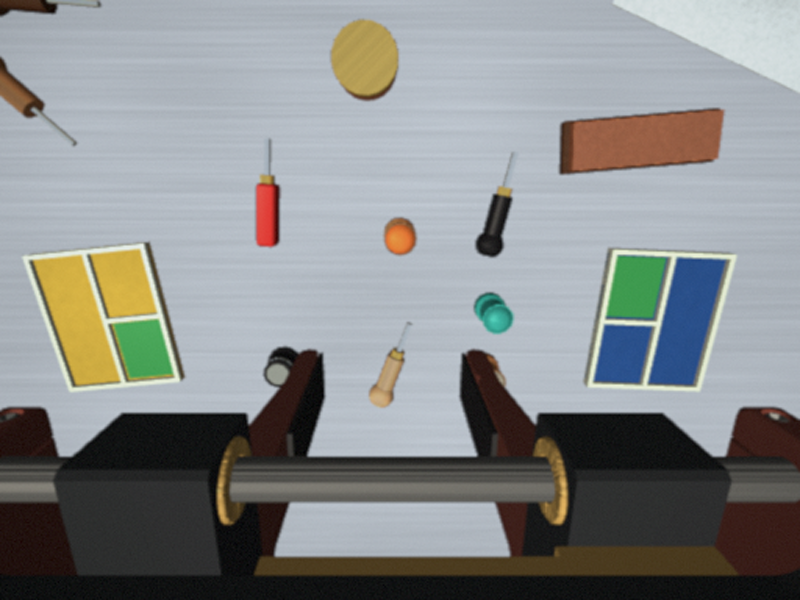

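The wrist view shows the graver at (388,378), red at (267,213), coral at (400,236) and the loupe at (282,366). Shell is partly hidden behind the finger at (497,372), and turquoise is at (494,312). Next I measure with masks from both cameras.

```bash
cat >> h.py <<'E'
def wpts(c,mask,z):
    ys,xs=np.nonzero(mask); return np.array([onz(c,p,z)[:2] for p in zip(xs,ys)])*1000
def rect(P):
    (c,(w,h),a)=cv2.minAreaRect(P.astype(np.float32)); 
    if w<h: w,h,a=h,w,a+90
    return np.round(c,1),round(w,1),round(h,1),round((a+90)%180-90,1)
def near(q,cn,c,xy,z=0,r=50):
    "mask whose centre lies near xy (mm)"
    for m in manip.masks_of(q,cn):
        ys,xs=np.nonzero(m["pixels"])
        if np.hypot(*(onz(c,(xs.mean(),ys.mean()),z)[:2]*1000-xy))<r: return m["pixels"]
E
python3 - <<'E'
from h import *
d=np.load("w1.npz"); manip.read_camera("top")
for cn,c in (("top",cam("top")),("wrist",cam("wrist",dict(position=d["p"],eef_rot=d["q"])))):
    if cn=="wrist": manip.read_camera("wrist")
    for n,xy,z in (("yellow_tray",(522,315),.012),("blue_tray",(520,-300),.012),("mushroom_graver",(460,-5),.015),("red_graver",(650,120),.012),("spare_graver",(638,-109),.015),("shell_blank",(456,-109),.045),("coral_blank",(616,-11),.045),("loupe",(473,121),.03)):
        m=near(n,cn,c,xy,z)
        if m is None: print(cn,n,None);continue
        P=wpts(c,m,z); print(cn,n,m.sum(),rect(P),"mean",P.mean(0).round(1))
E
```

```text
top yellow_tray 2716 (array([520.5, 316.6]), 156.2, 130.9, 6.0) mean [519.3 316.7]
top blue_tray 2862 (array([ 517.7, -292.9]), 160.8, 137.6, -1.1) mean [ 516.4 -293.1]
top mushroom_graver None
top red_graver None
top spare_graver 42 (array([609.5, -94.6]), 28.2, 11.2, -0.2) mean [607.7 -95.2]
top shell_blank None
top coral_blank 133 (array([611.8,  -9.2]), 38.4, 29.7, 0.8) mean [610.7  -8.5]
top loupe None
wrist yellow_tray None
wrist blue_tray 7030 (array([ 518.7, -293. ]), 161.9, 138.5, -2.3) mean [ 522.8 -293. ]
wrist mushroom_graver 533 (array([468.2,  -4.1]), 108.3, 28.1, -22.8) mean [459.6   1.9]
wrist red_graver 726 (array([654.8, 124.8]), 103.5, 22.8, -5.2) mean [644.4 126.1]
wrist spare_graver 683 (array([ 642.8, -113.6]), 100.8, 27.8, -17.0) mean [ 633.7 -108.2]
wrist shell_blank 74 (array([ 478.9, -112.5]), 37.6, 6.5, 29.5) mean [ 479.8 -111.7]
wrist coral_blank 381 (array([619.5,  -8.7]), 34.4, 30.4, 26.8) mean [619.6  -9. ]
wrist loupe 410 (array([476.6, 123.3]), 53.4, 28.0, -31.7) mean [476.9 121.9]
```

```bash
python3 - <<'E'
from h import *
d=np.load("w1.npz");c=cam("wrist",dict(position=d["p"],eef_rot=d["q"]))
for n,k in (("yellow",[(25,257),(149,243),(183,381),(71,390)]),("blue",[(610,248),(735,254),(700,391),(585,387)])):
    P=np.array([onz(c,np.array(p)*.64,.012)[:2]*1000 for p in k]); print(n,P.round(0).tolist(),rect(P))
go(.461,-.002,.13,-.40)
E
```

```text
yellow [[593.0, 387.0], [607.0, 253.0], [448.0, 239.0], [436.0, 371.0]] (array([521.7, 313. ]), 160.1, 134.4, 5.0)
blue [[602.0, -231.0], [595.0, -364.0], [434.0, -360.0], [440.0, -225.0]] (array([ 518. , -295.3]), 162.5, 134.4, -2.0)
shift [-137.5    0.2  189.7] turn 0.401 | at [ 0.5985 -0.0017  0.3197] yaw 0.001 q6 1.55 t 4.95
```

```bash
python3 -m handwheel '{"steps": [[-25,0,35,0.1],[-50,0,70,0.2],[-75,0,105,0.3],[-100,0,140,0.4],[-125,0,175,0.4],[-137,0,190,0.4],[-137,0,190,0.4],[-137,0,190,0.4]]}'
python3 - <<'E'
from h import *
s=manip.state(); im=manip.read_camera("wrist"); c=cam("wrist",s)
cv2.imwrite("pics/w2.png",im[:,:,::-1])
m=near("mushroom_graver","wrist",c,(461,-2),.015)
if m is not None: P=wpts(c,m,.012); print(m.sum(),rect(P),P.mean(0).round(1))
go(.461,-.002,.13,-.40)
E
```

```text
time_s: 5.75
position: [0.4626, -0.0018, 0.1302]
eef_rot: [0.98, -0.198, 0.001, -0.0]
force: [0.9, -0.3, 0.2]
grip_width: 0.0556
grip_force: 0.0
1707 (array([467.7,  -3.7]), 108.0, 28.9, -23.8) [457.8   2.5]
shift [-2.4  1.2  0.9] turn 0.001 | at [ 0.4637 -0.0018  0.131 ] yaw -0.399 q6 1.94 t 5.85
```

View pics/w2.png

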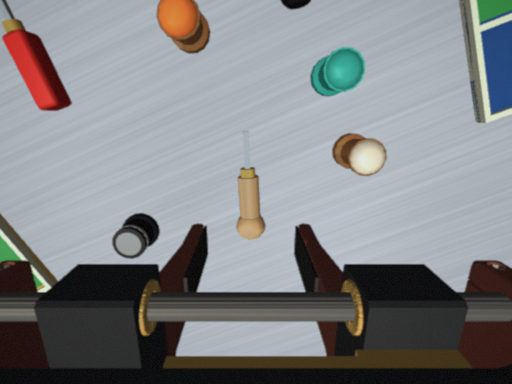

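The view shows the pale graver at (250,195), centred between the jaws with its blade up. The white-domed shell is at (366,156), the turquoise look-alike at (342,70), coral at (180,18) and the loupe at (131,240). The choices hold.

```bash
python3 -m handwheel '{"steps": [[-2,0,40,0],[-2,0,75,0],[-2,0,95,0],[-2,0,104,0],[-2,0,109,0],[-2,0,109,0],[-2,0,109,0],[-2,0,109,0]]}'
python3 -m handwheel '{"steps": [[0,0,0,0],[0,0,0,0],[0,0,0,0],[0,0,0,0],[0,0,0,0],[0,0,0,0],[0,0,0,0],[0,0,0,0]]}' 1
python3 -m handwheel '{"steps": [[0,0,0,0],[0,0,-10,0],[0,0,-30,0],[0,0,-60,0],[0,0,-80,0],[0,0,-80,0],[0,0,-80,0],[0,0,-80,0]]}'
python3 - <<'E'
from h import *
yaw=np.radians(5.5); t=np.array([.521,.315])-R.from_euler('z',yaw).as_matrix()[:2,:2]@[0,-.0315]
print(t); go(*t,.10,yaw)
E
```

```text
time_s: 6.65
position: [0.4605, -0.001, 0.0216]
eef_rot: [0.98, -0.198, 0.001, -0.0]
force: [0.7, 0.1, 0.1]
grip_width: 0.0555
grip_force: 0.0
time_s: 7.45
position: [0.4597, -0.001, 0.0207]
eef_rot: [0.98, -0.198, 0.0, -0.0]
force: [0.4, 0.3, 1.3]
grip_width: 0.0191
grip_force: 30.0
time_s: 8.25
position: [0.4589, -0.0009, 0.1]
eef_rot: [0.98, -0.198, -0.001, 0.0]
force: [0.1, 0.6, -1.3]
grip_width: 0.0193
grip_force: 30.0
[0.51798086 0.34635498]
shift [ -80.6 -342.9   -0. ] turn -0.495 | at [ 0.4589 -0.0009  0.1   ] yaw -0.399 q6 1.94 t 8.25
```

```bash
python3 -m handwheel '{"steps": [[-11,-43,0,-0.06],[-22,-86,0,-0.12],[-33,-129,0,-0.18],[-44,-172,0,-0.25],[-55,-215,0,-0.31],[-66,-258,0,-0.38],[-77,-301,0,-0.44],[-87,-340,0,-0.495]]}'
python3 -m handwheel '{"steps": [[0,0,0,0],[0,0,0,0],[0,0,0,0],[0,0,0,0],[0,0,0,0],[0,0,0,0],[0,0,0,0],[0,0,0,0]]}'
python3 - <<'E'
from h import *
s=manip.state();go(.511,.346,.03,.096,s)
im=manip.read_camera("wrist"); cv2.imwrite("pics/w3.png",im[:,:,::-1])
E
```

```text
time_s: 9.05
position: [0.5109, 0.3479, 0.099]
eef_rot: [0.999, 0.049, -0.001, 0.001]
force: [0.1, 0.5, -0.7]
grip_width: 0.0194
grip_force: 30.0
time_s: 9.85
position: [0.5118, 0.3459, 0.1008]
eef_rot: [0.999, 0.048, 0.0, -0.0]
force: [-0.3, -0.5, -0.4]
grip_width: 0.0196
grip_force: 30.0
shift [-0.8 -0.1 70.8] turn -0.001 | at [0.5118 0.3459 0.1008] yaw 0.095 q6 2.05 t 9.85
```

View pics/w3.png

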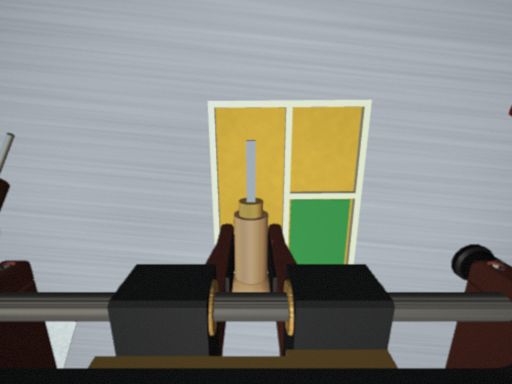

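The graver is held over the left, long compartment. The tray's far corners are at (209,102) and (371,100), and the lip crossing is at (288,196).

```bash
python3 - <<'E'
from h import *
c=cam("wrist")
for p in [(209,102),(371,100),(288,196),(288,104),(357,196)]: print(p,onz(c,p,.012)[:2]*1000)
yaw=np.radians(185.5)
T=lambda l:np.array([.521,.315])+R.from_euler('z',yaw).as_matrix()[:2,:2]@l
for l in [(-.08,-.0655),(-.08,.0655),(0,0),(-.08,0),(0,.063)]: print((T(np.array(l))*1000).round(1))
E
```

```text
(209, 102) [593.33827855 387.92461964]
(371, 100) [607.07068364 258.81433095]
(288, 196) [521.05278821 314.3364966 ]
(288, 104) [597.79162241 324.59500218]
(357, 196) [526.79920049 253.60119491]
[594.4 387.9]
[606.9 257.5]
[521. 315.]
[600.6 322.7]
[527.  252.3]
```

```bash
python3 -m handwheel '{"steps": [[-1,0,30,0],[-1,0,50,0],[-1,0,62,0],[-1,0,68,0],[-1,0,71,0],[-1,0,71,0],[-1,0,71,0],[-1,0,71,0]]}'
python3 -m handwheel '{"steps": [[0,0,0,0],[0,0,0,0],[0,0,0,0],[0,0,0,0],[0,0,0,0],[0,0,-20,0],[0,0,-60,0],[0,0,-100,0]]}' 0.2
python3 - <<'E'
from h import *
go(.458,-.109,.13,0)
E
```

```text
time_s: 10.7
position: [0.5111, 0.3463, 0.0305]
eef_rot: [0.999, 0.048, 0.001, -0.0]
force: [0.1, -0.5, -0.4]
grip_width: 0.0191
grip_force: 30.0
time_s: 11.5
position: [0.51, 0.3456, 0.13]
eef_rot: [0.999, 0.048, -0.001, 0.001]
force: [-0.3, -0.2, 0.2]
grip_width: 0.0352
grip_force: 0.0
shift [-95.3 447.6   0.6] turn 0.096 | at [0.51   0.3456 0.13  ] yaw 0.096 q6 2.05 t 11.5
```

```bash
python3 -m handwheel '{"steps": [[-10,48,0,0.02],[-20,96,0,0.04],[-30,144,0,0.06],[-40,192,0,0.08],[-50,240,0,0.096],[-60,288,0,0.096],[-70,336,0,0.096],[-80,384,0,0.096]]}' -0.27
python3 -m handwheel '{"steps": [[-10,43,0,0],[-20,73,0,0],[-20,73,0,0],[-20,73,0,0],[-20,73,0,0],[-20,73,0,0],[-20,73,0,0],[-20,73,0,0]]}'
python3 - <<'E'
from h import *
s=manip.state();c=cam("wrist",s);go(.458,-.109,.0415,0,s)
im=manip.read_camera("wrist"); cv2.imwrite("pics/w4.png",im[:,:,::-1])
for m in manip.masks_of("shell_blank","wrist"):
    P=wpts(c,m["pixels"],.045); print(round(m["score"],2),rect(P),P.mean(0).round(1), im[m["pixels"]].mean(0).round())
for m in manip.mark_of("shell_blank","wrist"): print(onz(c,np.array(m["at"])*[W,H],0))
E
```

```text
time_s: 12.3
position: [0.4673, -0.0457, 0.1299]
eef_rot: [1.0, 0.0, 0.0, 0.0]
force: [0.8, 0.6, -0.4]
grip_width: 0.0556
grip_force: 0.0
time_s: 13.1
position: [0.448, -0.1162, 0.1297]
eef_rot: [1.0, 0.001, 0.0, 0.0]
force: [-0.4, -0.2, -0.2]
grip_width: 0.0557
grip_force: 0.0
shift [10.  -7.2 88.2] turn 0.001 | at [ 0.448  -0.1162  0.1297] yaw 0.001 q6 1.29 t 13.1
0.72 (array([ 467.1, -106.9]), 39.7, 32.0, -0.0) [ 467.3 -107.3] [176. 161. 137.]
0.66 (array([ 535.2, -109.4]), 31.8, 31.1, 60.9) [ 535.5 -109.3] [ 60. 157. 142.]
[ 0.46368384 -0.10384096  0.        ]
[ 0.53683662 -0.10944691  0.        ]
```

View pics/w4.png

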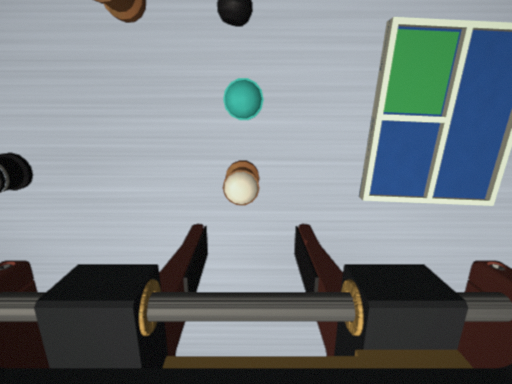

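The white shell dome is at (241,187) and turquoise at (243,99), with no other thing near the jaws. Blue tray is at right.

```bash
python3 - <<'E'
from h import *
s=dict(manip.state());c=cam("wrist",s)
im=cv2.imread("pics/w4.png"); hsv=cv2.cvtColor(im,cv2.COLOR_BGR2HSV)
sub=np.zeros((H,W),bool); sub[155:215,215:270]=1
b=sub&(im[:,:,2]>130)&(im[:,:,0]>90)&(hsv[:,:,1]>25)&(hsv[:,:,0]<40)
br=sub&(hsv[:,:,1]>90)&(hsv[:,:,0]<30)
for k,z in((b,.047),(br|b,.005)):
    ys,xs=np.nonzero(k);print(len(xs),xs.min(),xs.max(),ys.min(),ys.max(),onz(c,((xs.min()+xs.max())/2,(ys.min()+ys.max())/2),z)[:2],"top",onz(c,(xs.mean(),ys.min()),.010)[:2])
for P in [(.459,-.106,.047),(.464,-.106,.047),(.464+.017,-.106,.01)]: print(P,proj(c,P))
E
```

```text
824 223 259 164 205 [ 0.46618344 -0.10784609] top [ 0.47700041 -0.10626565]
1169 223 259 161 205 [ 0.45677606 -0.10634441] top [ 0.47992264 -0.1071659 ]
(0.459, -0.106, 0.047) [238.93967067 192.60814364]
(0.464, -0.106, 0.047) [238.86320899 186.98080971]
(0.48100000000000004, -0.106, 0.01) [240.19495137 159.89064018]
```

```bash
python3 -m handwheel '{"steps": [[8,-5,10,0],[15,-10,25,0],[15,-10,50,0],[15,-10,72,0],[15,-10,84,0],[15,-10,88,0],[15,-10,88,0],[15,-10,88,0]]}'
python3 -m handwheel '{"steps": [[0,0,0,0],[0,0,0,0],[0,0,0,0],[0,0,0,0],[0,0,0,0],[0,0,0,0],[0,0,0,0],[0,0,0,0]]}' 1
python3 -m handwheel '{"steps": [[0,0,-2,0],[0,0,-6,0],[0,0,-15,0],[0,0,-30,0],[0,0,-45,0],[0,0,-60,0],[0,0,-60,0],[0,0,-60,0]]}'
python3 - <<'E'
from h import *
yaw=np.radians(185.5); t=np.array([.521,.3155])+R.from_euler('z',yaw).as_matrix()[:2,:2]@[.03875,.0315]
print(t); s=manip.state();go(*t,.10,yaw-np.pi,s)
im=manip.read_camera("wrist"); cv2.imwrite("pics/w5.png",im[60:320,120:380,::-1])
E
```

```text
time_s: 14.05
position: [0.4633, -0.107, 0.0422]
eef_rot: [1.0, -0.0, 0.0, 0.0]
force: [0.8, -0.5, -0.2]
grip_width: 0.0556
grip_force: 0.0
time_s: 14.85
position: [0.4631, -0.107, 0.042]
eef_rot: [1.0, -0.0, 0.0, 0.0]
force: [-0.7, -0.8, 5.5]
grip_width: 0.0297
grip_force: 30.0
time_s: 15.65
position: [0.4629, -0.1068, 0.102]
eef_rot: [1.0, -0.0, 0.0, 0.0]
force: [-0.2, -0.8, -1.1]
grip_width: 0.03
grip_force: 30.0
[0.48544754 0.280431  ]
shift [  22.5 -387.3    1.9] turn -0.096 | at [ 0.4629 -0.1068  0.102 ] yaw -0.0 q6 1.32 t 15.65
```

View pics/w5.png

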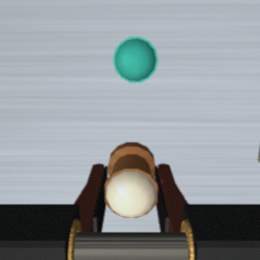

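The shell stands upright in the jaws at (130,190) in the crop, clear of the turquoise one. I move it at moderate speed.

```bash
python3 -m handwheel '{"steps": [[1,-10,0,0],[2,-30,0,0],[4,-60,0,-0.02],[6,-95,0,-0.03],[8,-130,0,-0.04],[10,-165,0,-0.05],[12,-200,0,-0.06],[14,-235,0,-0.07]]}'
python3 -m handwheel '{"steps": [[0,-35,0,-0.01],[0,-70,0,-0.02],[0,-100,0,-0.026],[0,-125,0,-0.026],[0,-142,0,-0.026],[0,-152,0,-0.026],[0,-152,0,-0.026],[0,-152,0,-0.026]]}'
python3 -c "
from h import *
go(.4854,.2804,.0485,.096)"
```

```text
time_s: 16.5
position: [0.476, 0.1301, 0.1009]
eef_rot: [0.999, 0.035, -0.001, 0.0]
force: [-0.4, -0.2, -0.8]
grip_width: 0.0299
grip_force: 30.0
time_s: 17.3
position: [0.4659, 0.2791, 0.1014]
eef_rot: [0.999, 0.048, -0.0, 0.0]
force: [0.5, 0.8, -0.9]
grip_width: 0.0299
grip_force: 30.0
shift [19.6  0.6 52.9] turn -0.0 | at [0.4659 0.2791 0.1014] yaw 0.096 q6 1.99 t 17.3
```

```bash
python3 -m handwheel '{"steps": [[10,0,0,0],[20,0,5,0],[20,0,20,0],[20,0,35,0],[20,0,45,0],[20,0,50,0],[20,0,52,0],[20,0,53,0]]}'
python3 -m handwheel '{"steps": [[0,0,0,0],[0,0,0,0],[0,0,0,0],[0,0,0.5,0],[0,0,0.5,0],[0,0,0.5,0],[0,0,0.5,0],[0,0,0.5,0]]}'
```

```text
time_s: 18.1
position: [0.4859, 0.2818, 0.0484]
eef_rot: [0.999, 0.048, -0.0, 0.0]
force: [-0.4, -0.6, -0.3]
grip_width: 0.0301
grip_force: 30.0
time_s: 18.9
position: [0.4861, 0.2817, 0.0482]
eef_rot: [0.999, 0.048, -0.0, -0.0]
force: [0.9, 0.5, 0.3]
grip_width: 0.0297
grip_force: 30.0
```

```bash
python3 -m handwheel '{"steps": [[0,0,0,0],[0,0,0,0],[0,0,0,0],[0,0,0,0],[0,0,-10,0],[0,0,-35,0],[0,0,-65,0],[0,0,-85,0]]}' -0.27
python3 - <<'E'
from h import *
go(.4435,.122,.13,0)
im=manip.read_camera("wrist"); cv2.imwrite("pics/w6.png",im[:,:,::-1])
E
```

```text
time_s: 19.7
position: [0.4867, 0.282, 0.1356]
eef_rot: [0.999, 0.048, 0.001, -0.0]
force: [-0.4, 0.1, 0.4]
grip_width: 0.0556
grip_force: 0.0
shift [-58.3 155.1   5.4] turn 0.096 | at [0.4867 0.282  0.1356] yaw 0.096 q6 1.98 t 19.7
```

View pics/w6.png

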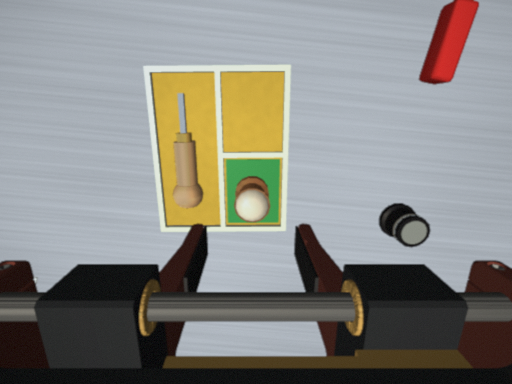

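Yellow kit is in place: graver at (185,165) in the long compartment, shell upright at (252,200) on the pad. Now the loupe.

```bash
python3 -m handwheel '{"steps": [[-6,30,0,0.02],[-12,65,0,0.04],[-18,100,2,0.06],[-25,130,4,0.08],[-32,150,5,0.096],[-37,157,5,0.096],[-37,157,5,0.096],[-37,157,5,0.096]]}'
python3 - <<'E'
from h import *
s=manip.state();c=cam("wrist",s);go(.475,.122,.026,0,s)
im=manip.read_camera("wrist"); cv2.imwrite("pics/w7.png",im[100:280,150:350,::-1])
for m in manip.masks_of("loupe","wrist"):
    ys,xs=np.nonzero(m["pixels"]);print(round(m["score"],2),xs.min(),xs.max(),ys.min(),ys.max())
for m in manip.mark_of("loupe","wrist"): print(onz(c,np.array(m["at"])*[W,H],0))
for x in(.465,.47,.475,.48): print(x,proj(c,(x,.122,.034)),proj(c,(x+.019,.122,.006)),proj(c,(x-.016,.122,.034)))
E
```

```text
time_s: 20.55
position: [0.4647, 0.1225, 0.1284]
eef_rot: [1.0, 0.0, 0.0, -0.0]
force: [0.3, -0.5, -0.2]
grip_width: 0.0558
grip_force: 0.0
shift [ 10.2   0.5 102.4] turn 0.0 | at [0.4647 0.1225 0.1284] yaw 0.0 q6 1.8 t 20.55
0.59 232 269 170 213
0.37 384 458 0 44
[0.46867283 0.12410972 0.        ]
0.465 [251.77945846 200.51699542] [251.67869067 173.47239454] [251.77933101 216.95661168]
0.47 [251.77949924 195.25647337] [251.67819831 168.48255173] [251.77937034 211.88257766]
0.475 [251.77954049 189.93556207] [251.67770073 163.43994694] [251.77941012 206.75134581]
0.48 [251.77958222 184.55321565] [251.67719787 158.3437389 ] [251.77945036 201.56194349]
```

View pics/w7.png

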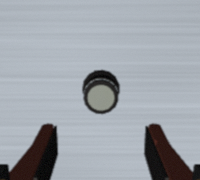

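The loupe is centred at column 250, rows 170–213, giving x≈0.4687, y≈0.123.

```bash
python3 -m handwheel '{"steps": [[4,-1,20,0],[4,-1,50,0],[4,-1,75,0],[4,-1,92,0],[4,-1,100,0],[4,-1,102,0],[4,-1,102,0],[4,-1,102,0]]}'
python3 -m handwheel '{"steps": [[0,0,0,0],[0,0,0,0],[0,0,0,0],[0,0,0,0],[0,0,0,0],[0,0,0,0],[0,0,0,0],[0,0,0,0]]}' 1
python3 -m handwheel '{"steps": [[0,0,-2,0],[0,0,-6,0],[0,0,-15,0],[0,0,-35,0],[0,0,-60,0],[0,0,-85,0],[0,0,-95,0],[0,0,-95,0]]}'
python3 - <<'E'
from h import *
yaw=np.radians(-1.8); t=np.array([.518,-.294])+R.from_euler('z',yaw).as_matrix()[:2,:2]@[-.03875,.0315]
print(t); go(*t,.12,yaw)
E
```

```text
time_s: 21.5
position: [0.4689, 0.1231, 0.0269]
eef_rot: [1.0, 0.0, 0.001, -0.0]
force: [1.5, -0.2, 0.4]
grip_width: 0.0559
grip_force: 0.0
time_s: 22.3
position: [0.4685, 0.1229, 0.0265]
eef_rot: [1.0, -0.0, 0.0, -0.0]
force: [-1.4, -0.4, 5.6]
grip_width: 0.0312
grip_force: 30.0
time_s: 23.1
position: [0.4692, 0.1231, 0.1227]
eef_rot: [1.0, -0.0, 0.002, -0.0]
force: [-0.4, 0.7, -0.4]
grip_width: 0.0316
grip_force: 30.0
[ 0.48025856 -0.26129838]
shift [ 11.1 384.4   2.4] turn 0.031 | at [0.4692 0.1231 0.1227] yaw -0.0 q6 1.8 t 23.1
```

```bash
python3 -m handwheel '{"steps": [[0,10,0,0],[1,30,0,0],[2,65,0,0.01],[3,105,0,0.01],[4,145,0,0.02],[5,185,0,0.02],[6,225,0,0.03],[8,260,0,0.03]]}'
python3 -m handwheel '{"steps": [[0,35,0,0],[1,70,0,0],[2,95,0,0],[3,112,0,0],[3,122,0,0],[3,124,0,0],[3,124,0,0],[3,124,0,0]]}'
python3 - <<'E'
from h import *
s=manip.state();go(.4803,-.2613,.0325,np.radians(-1.8),s)
im=manip.read_camera("wrist"); cv2.imwrite("pics/w8.png",im[:,:,::-1])
E
```

```text
time_s: 23.9
position: [0.4747, -0.1393, 0.1197]
eef_rot: [1.0, -0.016, -0.001, -0.0]
force: [-0.3, 0.1, -0.7]
grip_width: 0.0313
grip_force: 30.0
time_s: 24.7
position: [0.4753, -0.2602, 0.121]
eef_rot: [1.0, -0.015, -0.0, -0.0]
force: [0.2, -0.2, -0.6]
grip_width: 0.0313
grip_force: 30.0
shift [ 5.1  1.  88.5] turn 0.002 | at [ 0.4753 -0.2602  0.121 ] yaw -0.029 q6 1.08 t 24.7
```

View pics/w8.png

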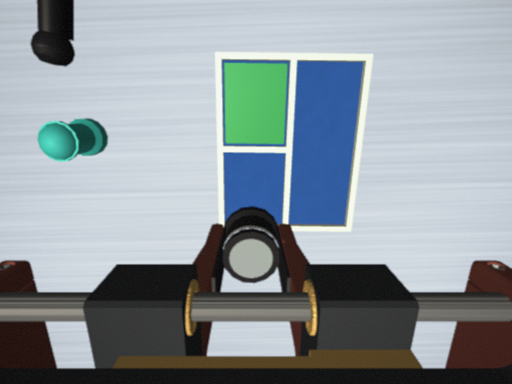

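The loupe is held upright at (250,240). The blue tray shows corners (216,54), (372,56), (352,231) and the lip crossing (292,150).

```bash
python3 - <<'E'
from h import *
c=cam("wrist")
L=[(216,54),(372,56),(352,231),(292,150)]
A=np.array([onz(c,p,.012)[:2]*1000 for p in L]); print(A.round(1))
yaw=np.radians(-1.8);Q=R.from_euler('z',yaw).as_matrix()[:2,:2]
for l in [(.08,.0655),(.08,-.0655),(-.08,-.0655),(0,0)]: print(((np.array([.518,-.294])+Q@l)*1000).round(1))
E
```

```text
[[ 599.9 -234.6]
 [ 594.4 -364.5]
 [ 435.8 -359.7]
 [ 518.3 -298.8]]
[ 600. -231.]
[ 595.9 -362. ]
[ 436. -357.]
[ 518. -294.]
```

```bash
python3 -m handwheel '{"steps": [[5,4,10,0],[5,4,30,0],[5,4,50,0],[5,4,67,0],[5,4,78,0],[5,4,84,0],[5,4,87,0],[5,4,88,0]]}'
python3 -m handwheel '{"steps": [[0,0,0,0],[0,0,0,0],[0,0,0,0],[0,0,0,0],[0,0,0,0],[0,0,0,0],[0,0,0,0],[0,0,0,0]]}'
python3 -m handwheel '{"steps": [[0,0,0,0],[0,0,0,0],[0,0,0,0],[0,0,0,0],[0,0,-10,0],[0,0,-40,0],[0,0,-75,0],[0,0,-98,0]]}' -0.27
python3 - <<'E'
from h import *
go(.605,-.010,.13,0)
E
```

```text
time_s: 25.55
position: [0.4806, -0.2654, 0.0332]
eef_rot: [1.0, -0.015, 0.0, 0.0]
force: [0.6, -0.5, -0.4]
grip_width: 0.0317
grip_force: 30.0
time_s: 26.35
position: [0.4803, -0.2653, 0.0331]
eef_rot: [1.0, -0.015, -0.0, -0.0]
force: [-1.0, 0.6, -0.2]
grip_width: 0.0318
grip_force: 30.0
time_s: 27.15
position: [0.4809, -0.2657, 0.1338]
eef_rot: [1.0, -0.015, 0.001, 0.001]
force: [-0.2, -0.6, -0.2]
grip_width: 0.0555
grip_force: 0.0
shift [ 116.3 -259.3    3.8] turn -0.03 | at [ 0.4809 -0.2657  0.1338] yaw -0.03 q6 1.07 t 27.15
```

```bash
python3 -m handwheel '{"steps": [[20,-43,0,-0.01],[40,-86,0,-0.02],[60,-130,1,-0.03],[80,-173,2,-0.03],[98,-216,4,-0.03],[112,-250,4,-0.03],[116,-259,4,-0.03],[116,-259,4,-0.03]]}'
python3 - <<'E'
from h import *
s=manip.state();c=cam("wrist",s);go(.617,-.010,.0415,0,s)
im=manip.read_camera("wrist"); cv2.imwrite("pics/w9.png",im[80:280,120:400,::-1])
hsv=cv2.cvtColor(im,cv2.COLOR_RGB2HSV); k=(hsv[:,:,1]>100)&(hsv[:,:,0]<25); k[:100]=0;k[260:]=0;k[:,:180]=0;k[:,320:]=0
ys,xs=np.nonzero(k); print(xs.min(),xs.max(),ys.min(),ys.max())
o=k&(hsv[:,:,1]>190)&(im[:,:,0]>150); yo,xo=np.nonzero(o); print(xo.min(),xo.max(),yo.min(),yo.max())
for m in manip.masks_of("coral_blank","wrist")[:1]: P=wpts(c,m["pixels"],.045); print(rect(P),P.mean(0))
for x in(.61,.615,.62,.625): print(x,proj(c,(x,-.010,.047)),proj(c,(x+.017,-.010,.01)))
E
```

```text
time_s: 27.95
position: [0.6045, -0.0089, 0.1277]
eef_rot: [1.0, 0.001, 0.0, 0.0]
force: [0.6, 0.6, 0.1]
grip_width: 0.056
grip_force: 0.0
shift [12.4  1.2 86.2] turn 0.002 | at [ 0.6045 -0.0089  0.1277] yaw 0.002 q6 1.53 t 27.95
180 319 165 259
236 267 177 206
(array([621.1,  -9.2]), 40.6, 30.1, -0.9) [621.14778239  -8.83233464]
0.61 [252.56276024 199.65482557] [252.35637754 171.25611922]
0.615 [252.58040382 194.06256293] [252.37089169 166.15185348]
0.62 [252.59826275 188.40204014] [252.38556261 160.99245891]
0.625 [252.61634102 182.67199974] [252.40039284 155.77703752]
```

View pics/w9.png

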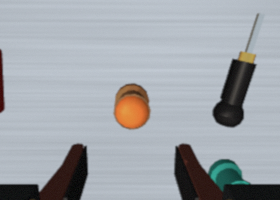

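Coral is at column 251, dome row ≈192 (foot edge 165), which puts it at (0.6165,-0.009). The spare graver and turquoise blank are well clear.

```bash
python3 -m handwheel '{"steps": [[8,0,10,0],[12,0,30,0],[12,0,50,0],[12,0,70,0],[12,0,82,0],[12,0,86,0],[12,0,86,0],[12,0,86,0]]}'
python3 -m handwheel '{"steps": [[0,0,0,0],[0,0,0,0],[0,0,0,0],[0,0,0,0],[0,0,0,0],[0,0,0,0],[0,0,0,0],[0,0,0,0]]}' 1
python3 -m handwheel '{"steps": [[0,0,-2,0],[0,0,-6,0],[0,0,-15,0],[0,0,-35,0],[0,0,-60,0],[0,0,-80,0],[0,0,-80,0],[0,0,-80,0]]}'
python3 - <<'E'
from h import *
yaw=np.radians(-2); t=np.array([.518,-.297])+R.from_euler('z',yaw).as_matrix()[:2,:2]@[.03875,.0315]
print(t); go(*t,.12,yaw)
E
```

```text
time_s: 28.85
position: [0.6166, -0.0103, 0.0418]
eef_rot: [1.0, -0.0, 0.0, 0.0]
force: [0.4, -0.3, 0.0]
grip_width: 0.0556
grip_force: 0.0
time_s: 29.65
position: [0.6165, -0.0098, 0.0416]
eef_rot: [1.0, -0.0, 0.0, -0.0]
force: [-0.2, 1.3, 5.3]
grip_width: 0.0302
grip_force: 30.0
time_s: 30.45
position: [0.6161, -0.01, 0.1214]
eef_rot: [1.0, -0.0, 0.0, 0.0]
force: [0.9, -0.1, -1.1]
grip_width: 0.0301
grip_force: 30.0
[ 0.55782573 -0.26687154]
shift [-58.3 256.9   1.4] turn 0.035 | at [ 0.6161 -0.01    0.1214] yaw -0.0 q6 1.54 t 30.45
```

```bash
python3 -m handwheel '{"steps": [[-2,10,0,0],[-7,30,0,0.01],[-15,65,0,0.015],[-24,105,0,0.02],[-33,145,0,0.03],[-42,185,0,0.035],[-50,220,0,0.035],[-56,245,0,0.035]]}'
python3 -m handwheel '{"steps": [[-2,10,0,0],[-2,12,0,0],[-2,12,10,0],[-2,12,25,0],[-2,12,40,0],[-2,12,50,0],[-2,12,50,0],[-2,12,50,0]]}'
python3 -c "
from h import *
go(.5578,-.2669,.048,np.radians(-2))"
```

```text
time_s: 31.25
position: [0.5582, -0.2574, 0.1197]
eef_rot: [1.0, -0.018, -0.001, -0.0]
force: [0.6, -0.3, -1.5]
grip_width: 0.03
grip_force: 30.0
time_s: 32.05
position: [0.5577, -0.2665, 0.0707]
eef_rot: [1.0, -0.017, -0.0, -0.0]
force: [0.1, -0.6, -1.7]
grip_width: 0.0301
grip_force: 30.0
shift [ 0.2  0.4 22.7] turn 0.0 | at [ 0.5577 -0.2665  0.0707] yaw -0.035 q6 1.14 t 32.05
```

```bash
python3 -m handwheel '{"steps": [[0,0,8,0],[0,0,15,0],[0,0,19,0],[0,0,21,0],[0,0,22,0],[0,0,22.5,0],[0,0,22.5,0],[0,0,22.5,0]]}'
python3 -m handwheel '{"steps": [[0,0,0,0],[0,0,0,0],[0,0,0,0],[0,0,0,0],[0,0,-10,0],[0,0,-40,0],[0,0,-65,0],[0,0,-82,0]]}' -0.27
python3 -c "
from h import *
go(.645,.123,.13,np.radians(-4))"
```

```text
time_s: 32.85
position: [0.5578, -0.2669, 0.0489]
eef_rot: [1.0, -0.018, 0.0, 0.0]
force: [0.1, 0.3, -0.5]
grip_width: 0.0305
grip_force: 30.0
time_s: 33.65
position: [0.5584, -0.2672, 0.1332]
eef_rot: [1.0, -0.018, 0.001, 0.001]
force: [0.6, 0.4, 0.9]
grip_width: 0.0559
grip_force: 0.0
shift [  72.8 -393.     3. ] turn 0.035 | at [ 0.5584 -0.2672  0.1332] yaw -0.035 q6 1.14 t 33.65
```

```bash
python3 -m handwheel '{"steps": [[9,-45,0,0.01],[18,-90,0,0.02],[27,-135,0,0.03],[36,-180,0,0.035],[45,-225,0,0.035],[54,-270,0,0.035],[63,-315,0,0.035],[70,-360,2,0.035]]}'
python3 -m handwheel '{"steps": [[3,-20,2,0],[3,-33,2,0],[3,-33,2,0],[3,-33,2,0],[3,-33,2,0],[3,-33,2,0],[3,-33,2,0],[3,-33,2,0]]}'
python3 - <<'E'
from h import *
s=manip.state(); im=manip.read_camera("wrist"); c=cam("wrist",s)
cv2.imwrite("pics/w10.png",im[:280,100:400,::-1])
m=near("red_graver","wrist",c,(645,123),.012)
if m is not None: P=wpts(c,m,.015); print(m.sum(),rect(P),P.mean(0).round(1))
hsv=cv2.cvtColor(im,cv2.COLOR_RGB2HSV);k=(hsv[:,:,1]>150)&((hsv[:,:,0]<6)|(hsv[:,:,0]>172))&(im[:,:,0]>90)
k[270:]=0
n,l,st,_=cv2.connectedComponentsWithStats(k.astype(np.uint8)); j=1+np.argmax(st[1:,4]); P=wpts(c,l==j,.022);print(st[j],rect(P))
go(.645,.123,.021,np.radians(-4),s)
E
```

```text
time_s: 34.45
position: [0.641, 0.0924, 0.1299]
eef_rot: [0.999, -0.035, 0.001, -0.0]
force: [0.4, -1.0, 0.4]
grip_width: 0.0557
grip_force: 0.0
time_s: 35.25
position: [0.6456, 0.1225, 0.1267]
eef_rot: [0.999, -0.036, -0.0, 0.0]
force: [0.4, 0.5, 0.2]
grip_width: 0.0559
grip_force: 0.0
1599 (array([655.8, 124. ]), 106.8, 20.8, -4.9) [646.5 125.5]
[ 239  174   19   62 1137] (array([637.6, 125.9]), 61.4, 17.5, -4.8)
shift [ -0.6  -0.4 105.7] turn -0.001 | at [0.6456 0.1225 0.1267] yaw -0.071 q6 1.81 t 35.25
```

View pics/w10.png

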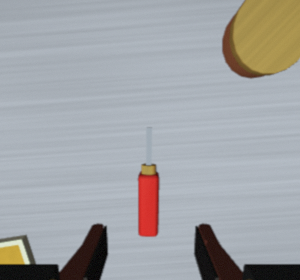

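The red graver is at (148,200) in the crop, blade up, nearly aligned with the jaws. Its origin is ≈(0.650,0.1247), yaw −4.9°, and the tin is well away.

```bash
python3 -m handwheel '{"steps": [[4,-2.5,20,0.015],[4,-2.5,50,0.015],[4,-2.5,80,0.015],[4,-2.5,96,0.015],[4,-2.5,103,0.015],[4,-2.5,106,0.015],[4,-2.5,106,0.015],[4,-2.5,106,0.015]]}'
python3 -m handwheel '{"steps": [[0,0,0,0],[0,0,0,0],[0,0,0,0],[0,0,0,0],[0,0,0,0],[0,0,0,0],[0,0,0,0],[0,0,0,0]]}' 1
python3 -m handwheel '{"steps": [[0,0,0,0],[0,0,-10,0],[0,0,-30,0],[0,0,-60,0],[0,0,-90,0],[0,0,-110,0],[0,0,-110,0],[0,0,-110,0]]}'
python3 - <<'E'
from h import *
yaw=np.radians(-2); t=np.array([.518,-.297])+R.from_euler('z',yaw).as_matrix()[:2,:2]@[-.007,-.0315]
print(t); go(*t,.13,yaw)
E
```

```text
time_s: 36.15
position: [0.6507, 0.1255, 0.0219]
eef_rot: [0.999, -0.043, 0.001, -0.0]
force: [0.3, -0.1, 0.7]
grip_width: 0.0558
grip_force: 0.0
time_s: 36.95
position: [0.6498, 0.1254, 0.0208]
eef_rot: [0.999, -0.043, 0.0, 0.0]
force: [-0.4, -0.3, 3.3]
grip_width: 0.0195
grip_force: 30.0
time_s: 37.75
position: [0.6497, 0.1254, 0.1308]
eef_rot: [0.999, -0.043, 0.0, -0.0]
force: [-0.2, -0.3, -0.6]
grip_width: 0.0199
grip_force: 30.0
[ 0.50990493 -0.32823651]
shift [-100.7  463.9    0.7] turn -0.05 | at [0.6497 0.1254 0.1308] yaw -0.085 q6 1.83 t 37.75
```

```bash
python3 -m handwheel '{"steps": [[-4,20,0,-0.01],[-10,50,0,-0.02],[-20,95,0,-0.03],[-30,140,0,-0.04],[-40,185,0,-0.05],[-50,230,0,-0.05],[-60,275,0,-0.05],[-70,320,0,-0.05]]}'
python3 -m handwheel '{"steps": [[-10,45,0,0],[-20,90,0,0],[-27,125,0,0],[-30,140,0,0],[-30,144,0,0],[-30,144,0,0],[-30,144,0,0],[-30,144,0,0]]}'
python3 - <<'E'
from h import *
s=manip.state();go(.5099,-.3282,.0305,np.radians(-2),s)
im=manip.read_camera("wrist"); cv2.imwrite("pics/w11.png",im[:,:,::-1])
E
```

```text
time_s: 38.55
position: [0.5509, -0.1887, 0.1289]
eef_rot: [1.0, -0.018, -0.001, -0.0]
force: [0.1, 0.2, -0.8]
grip_width: 0.0201
grip_force: 30.0
time_s: 39.35
position: [0.5181, -0.3288, 0.1305]
eef_rot: [1.0, -0.017, -0.0, -0.0]
force: [-0.3, 0.3, -0.6]
grip_width: 0.0198
grip_force: 30.0
shift [ -8.2  -0.3 100. ] turn 0.002 | at [ 0.5181 -0.3288  0.1305] yaw -0.033 q6 1.02 t 39.35
```

View pics/w11.png

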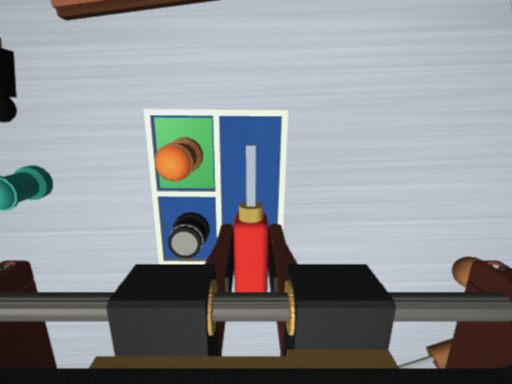

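Coral stands on the pad at (180,157), the loupe in the bare pocket at (188,235), and the red graver is held over the long compartment. Lowering.

```bash
python3 -m handwheel '{"steps": [[-8,0,25,0],[-8,0,55,0],[-8,0,78,0],[-8,0,92,0],[-8,0,98,0],[-8,0,100,0],[-8,0,100,0],[-8,0,100,0]]}'
python3 -m handwheel '{"steps": [[0,0,0,0],[0,0,0,0],[0,0,0,0],[0,0,0,0],[0,0,0,0],[0,0,-20,0],[0,0,-60,0],[0,0,-100,0]]}' 0.2
python3 -m handwheel '{"steps": [[-10,0,-20,0],[-20,0,-40,0],[-30,0,-60,0],[-30,0,-70,0],[-30,0,-70,0],[-30,0,-70,0],[-30,0,-70,0],[-30,0,-70,0]]}'
python3 - <<'E'
from h import *
a=manip.read_camera("wrist");cv2.imwrite("pics/w12.png",a[:,:,::-1])
b=manip.read_camera("scene");cv2.imwrite("pics/s12.png",b[:,:,::-1])
t=manip.read_camera("top")
cv2.imwrite("pics/f.png",np.vstack([np.hstack([cv2.resize(a,(400,300)),cv2.resize(b,(400,300))]),np.hstack([cv2.resize(t,(400,300)),cv2.resize(t[120:300,90:410],(400,300))])])[:,:,::-1])
E
```

```text
time_s: 40.2
position: [0.5104, -0.3305, 0.0317]
eef_rot: [1.0, -0.018, 0.001, 0.0]
force: [0.6, -0.4, -0.9]
grip_width: 0.02
grip_force: 30.0
time_s: 41.0
position: [0.5091, -0.3296, 0.131]
eef_rot: [1.0, -0.018, -0.001, -0.001]
force: [0.8, -0.1, 0.6]
grip_width: 0.0352
grip_force: 0.0
time_s: 41.8
position: [0.4796, -0.3287, 0.1995]
eef_rot: [1.0, -0.017, -0.001, -0.001]
force: [-0.2, -0.0, -0.7]
grip_width: 0.035
grip_force: 0.0
```

View pics/f.png

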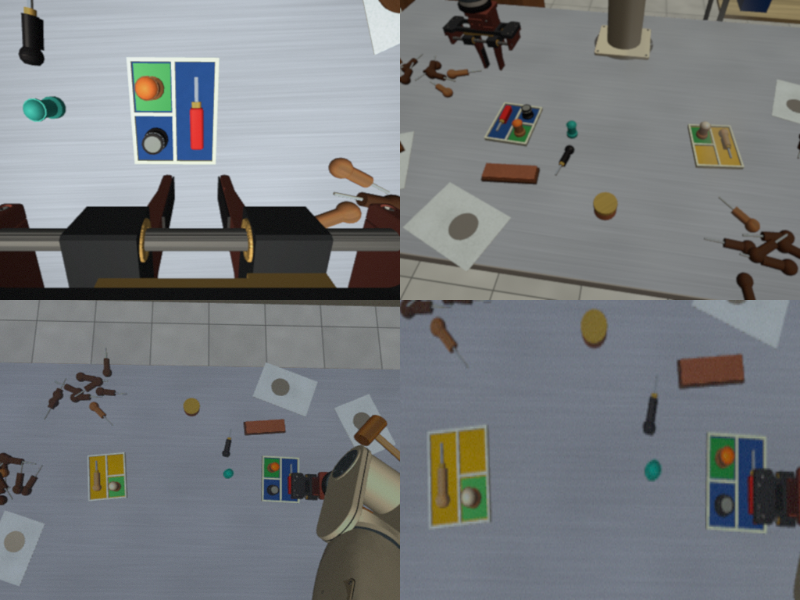

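All five items sit upright or flat in their compartments: the red graver at (197,125) with coral (150,88) and loupe (154,141) in the wrist tile, and the yellow kit at (107,477) in the top tile. The bystanders have not moved and the gripper is clear, so I hand in.

```bash
python3 -c "
from plant import manip
print(manip.sign_off())"
```

```text
the job is handed in; nothing more can be done
None
```

Both kits are made up and the job is handed in at about 42 s: all five items sit in their compartments in the last pictures, and the spare graver, wax tin and whetstone look unmoved; the sign-off gave no verdict.

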